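Bring the bottle round to the front of the pantry carousel

ROBOT

A 6-joint arm with a two-finger parallel gripper is mounted at the origin on the work surface. World frame = base frame: x ahead of the robot, y to its left, z up, the work surface at z = 0. Lengths are in m, angles in rad, forces in N, time in s.
With the tool pointing down it reaches from about 0.15 to 0.775 m from the base axis. Payload 6.1 kg.
Tool frame: the origin (TCP) lies at the very end of the fingers, on their centre line; the grasp point (between the pads) lies 19 mm behind it; z points along the fingers, y is the line along which they close (so a half turn about z gives the same grasp; the last joint's range is limited). The gripper opens to 85 mm and grips with 20 to 120 N. Pads are 22 mm wide; open, the fingers measure 114 mm over their backs; the gripper's body (76 mm by 85 mm) begins 54 mm behind the grasp point. The pads swing forward as they close: fully open they stand 13 mm farther back than shut.
Start: joints at [-1.136, 0.126, -0.04, 1.405, 0, 1.571], TCP at [0.221, -0.476, 0.231] pointing down, gripper open.
Joint ranges: [-2.72, 2.72], [-0.95, 1.95], [-1.27, 1.35], [-1.78, 2.02], [-1.46, 1.47], [-3.14, 3.14]. Speed limits (rad/s): [2.39, 2.39, 3.01, 3.14, 3.14, 3.14].

INTERFACE

Orientations are given as a unit quaternion [x, y, z, w].
In Python, from station import robot gives the robot as it stands.
- The arm moves only by the tool drive_tool, never from a script. Its argument "series" is text: rows parted by semicolons, each of 7 numbers parted by spaces: the shift along the tool's x, y, z in mm, then the turn, a rotation vector about the tool's x, y, z in degrees, then the finger opening in mm, from 0 to 85.4. In form: x y z ax ay az claw; .... A call has 1 to 20 rows; each row shifts and turns the commanded pose from where the row before left it, along the tool's axes as they then stand; what a row does not reach is not made up. A row lasts 1/12 s, in which the tool goes at most 41.7 mm and 7.16 degrees, less where a joint would pass 70% of its speed; a pose out of reach is approached as far as the arm can. A call is refused whole if a number of a shift passes 41.7 or a number of a turn 7.16, either way. A call with a gripper value outside its range is refused whole. The fingers move at their own pace and stop on an object; "squeeze" is the grip in N (left out, the last holds). Time passes only in rows, so rows that do not move let the fingers close. It gives the time, the measured TCP pose, the force, the opening and the grip force at its end, in the units of the state.
- robot.observe(): the state, without advancing time (a new reading comes with each control period).
- robot.grab_frame(name): name is "scene" or "top"; returns a dict with "color" (420x560x3 uint8, red, green, blue), "z_map" (420x560 float32, m along the optical axis (not along the pixel's ray), 0 where there is no reading), "intrinsics" (3x3 intrinsics, pixels), "R" (3x3) and "t" (3): a world point X has camera coordinates R X + t. Camera axes: x right, y down, z forward; pixel columns grow to the right and rows downward; lengths in m; the calibration is good to about 2 mm. A picture is of the moment at which its call begins.
- robot.sign_off(): hands the job in; it is judged then, once.
The state is a dict: "time_s": time; "q": joint angles; "joint_velocities": joint speeds; "effort": joint torques, N m; "eef_pos": TCP position; "tcp_rot": TCP orientation; "wrist_force": force on the tool from outside, world axes, zero at the start; "ft_torque": the same for the moment, N m; "finger_gap": opening from 0.0 (shut) to 1.0 (fully open); "gripper_force": force on a finger pad.
Only numpy, scipy, OpenCV 4.12 (cv2) and the standard library are available. Lean on these libraries where they do the work, as an engineer would, in place of code of your own. Each camera call takes 0.05 s, during which the arm holds its last target. There are 200 camera calls.

TASK

Turn the pantry carousel by pushing gently on one of its upright dividers with a finger, until the tall narrow bottle stands squarely in line with the wooden ledge that sticks out from the carousel's foot; either way round will do. Do not pinch the dividers, do not touch or lift the bottle, the jar and the tin that ride on it, and leave the other things on the counter where they are. Finish with the carousel at rest and the hand clear.

Things in the scene. Friction and masses are not known exactly. Their poses are not given: they have to be found in the camera images.
- base: Fixed round foot of the carousel, dark wood, radius 105 mm, 16 mm high. Origin on the counter, on the vertical turning axis. Its -x axis runs along the middle of the ledge, a flat bar 50 mm wide, 16 mm high, reaching 215 mm from the axis (65 mm past the turntable's rim), with a lip at its end up to 28 mm. It does not turn; its place and direction vary.
- turntable: Wooden plate, radius 150 mm, turning about the vertical axis through its origin (underside, 18 mm above the counter); top at 33 mm. Cork coasters, 76 mm wide, 2 mm thick, centred 88 mm from the axis at 0, 120, 240 deg (anticlockwise) from its x axis. Turns up to 12 rad either way; friction 0.15 N m + 0.08 N m per rad/s: 1 to 2 N at a divider turns it, and it stops when the push ends.
- dividers: Three upright plywood panels fixed on the turntable like spokes, at 60, 180, 300 deg from its x axis, midway between coasters. Each 8 mm thick, out to 143 mm from the axis; bottom 33 mm, top 128 mm above the counter. Hub post of radius 18 mm, its ball's crown at 154 mm. Origin on the axis, 33 mm above the counter; axes parallel to the turntable's.
- bottle: The tall narrow glass bottle with a neck: radius 25 mm, 130 mm high, loose, about 0.25 kg. Origin at the centre of its underside, z up; on the turntable, standing on one of the three coasters; which one changes from run to run.
- jar: Squat glass jar, radius 34 mm, 72 mm high, loose. Origin at the centre of its underside; on the turntable, standing on one of the three coasters; which one changes from run to run.
- tin: Tin can, radius 32 mm, 85 mm high, loose. Origin at the centre of its underside; on the turntable, standing on one of the three coasters; which one changes from run to run.
- mug: Bystander: white mug, radius 40 mm, 90 mm high, on the counter to the robot's left. Origin at the centre of its underside.
- preserve: Bystander: large preserve jar, radius 40 mm, 110 mm high, on the counter to the robot's right. Origin at the centre of its underside.
- carton: Bystander: upright carton 50 x 80 x 140 mm high, on the counter to the right, farther out than the preserve jar. Origin at the centre of its underside.
There are look-alikes about, which are no part of the job. What is shaped like the tin but green is not meant.

How it is judged:
By the outcome, as a careful person would: the job done as asked, in the order asked, and still so for the second after the job is handed in, with the robot touching nothing.
It also fails if it takes over 50 s, if anything falls off the work surface, if the arm or the gripper's body presses on something with over 40 N, if the wrist force passes 120 N, or if a joint passes its speed limit or range.

## Working session

There is one attempt and no reset: what is moved stays moved. The work goes in short steps, Python scripts to look and compute and a tool call to move; the robot and the scene stay as the last step left them, time stands still between calls to the robot, and variables do not carry over. Pictures are saved under pics/ and viewed, at most 10 in all, crops included, and the job is handed in when it is done.

Besides the shell and the picture viewer there is one more tool, called after ">>>" as name(argument=value, ...) on one line, values as JSON. drive_tool: Moves the arm, as the interface text tells. Its arguments: {"type":"object","properties":{"series":{"type":"string"},"squeeze":{"type":"number"}},"required":["series"]}

```bash
mkdir -p pics; ls; python3 - <<'E'
from station import robot
import cv2,numpy as np
for n in("scene","top"):
    f=robot.grab_frame(n); np.savez(f"pics/{n}0.npz",**f)
    cv2.imwrite(f"pics/{n}0.png",cv2.cvtColor(f["color"],cv2.COLOR_RGB2BGR))
    print(n,f["intrinsics"],f["R"],f["t"])
print(robot.observe())
E
```

```text
pics
scene [[466.34013922   0.         274.29784228]
 [  0.         466.34013922 208.94827504]
 [  0.           0.           1.        ]] [[ 0.85272266  0.52225579  0.01062777]
 [ 0.36841844 -0.58686961 -0.72100757]
 [-0.37031326  0.61873496 -0.69284568]] [-0.52845084 -0.17098154  1.79302541]
top [[387.74474425   0.         278.94075833]
 [  0.         387.74474425 209.38751913]
 [  0.           0.           1.        ]] [[-2.03973764e-02 -9.99791629e-01 -8.03207164e-04]
 [-9.93216420e-01  2.03552057e-02 -1.14484973e-01]
 [ 1.14477467e-01 -1.53743454e-03 -9.93424655e-01]] [-0.00227503  0.61664065  1.07094564]
{'time_s': 0.1, 'q': array([-1.13601302e+00,  1.26338998e-01, -4.04783113e-02,  1.40538338e+00,
        9.35302855e-06,  1.57080995e+00]), 'joint_velocities': array([-0.00142184, -0.00272027,  0.00312678,  0.0005813 ,  0.0006633 ,
       -0.00118479]), 'effort': array([ 1.41010023e-03, -4.36904132e+01,  3.53606093e+01,  1.37026812e-02,
        1.51597851e-04,  8.90745355e-06]), 'eef_pos': array([ 0.22099349, -0.47583852,  0.23060933]), 'tcp_rot': array([ 9.76464577e-01,  2.15676695e-01, -1.46886559e-04, -6.86659556e-04]), 'wrist_force': array([ 0.72222011, -0.08603797, -1.03464441]), 'ft_torque': array([ 0.01091529,  0.01380251, -0.05779363]), 'gripper_force': 0.0, 'finger_gap': 0.999774092744171}
```

View pics/top0.png

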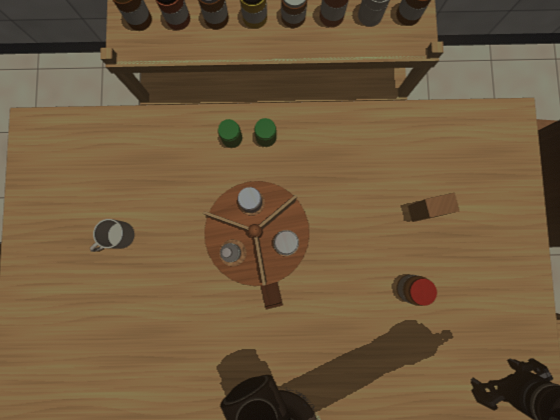

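View pics/scene0.png

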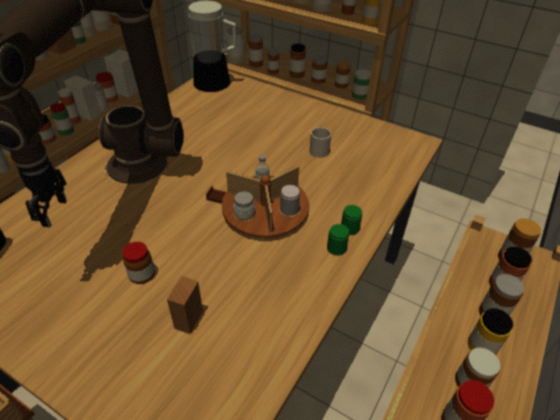

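Top view: carousel at about (257,232), the ledge's end at (272,296), divider tips at (206,214), (296,199) and (263,283). There are three riders: (231,252) is small with a narrow neck, (286,242) is squat and wide, and (249,200) is the grey tin. The green cans at (230,133) and (265,132) are look-alikes. The bottle should be (231,252), which I'll confirm in a crop while measuring.

```bash
cat > h.py <<'E'
import numpy as np,cv2
def cloud(f):
    K=f["intrinsics"];z=f["z_map"];v,u=np.mgrid[:z.shape[0],:z.shape[1]]
    c=np.stack([(u-K[0,2])/K[0,0]*z,(v-K[1,2])/K[1,1]*z,z],-1)
    return (c-f["t"])@f["R"]
def at(f,u,v,h):
    d=np.linalg.inv(f["intrinsics"])@[u,v,1]@f["R"]; o=-f["R"].T@f["t"]
    return o+d*(h-o[2])/d[2]
def proj(f,P):
    c=f["R"]@P+f["t"];p=f["intrinsics"]@c;return p[:2]/p[2]
E
python3 - <<'E'
from h import *
f=dict(np.load("pics/top0.npz")); g=dict(np.load("pics/scene0.npz"))
for n,p,h in[("center",(257,232),.033),("ball",(255,231),.154),("bottle",(230,253),.13),("jar",(286,242),.072),("tin",(249,198),.085),("ledge",(272,296),.02),("d1",(206,214),.128),("d2",(296,199),.128),("d3",(263,283),.128)]:
    P=at(f,*p,h);print(n,P.round(4),"cloud",cloud(f)[p[1],p[0]].round(3))
P=cloud(f);m=(P[...,2]>.024)&(P[...,2]<.042)&(abs(P[...,0]-.44)<.25)&(abs(P[...,1]-.05)<.25)
hsv=cv2.cvtColor(f["color"],cv2.COLOR_RGB2HSV)
q=P[m][:,:2].astype(np.float32);print(len(q),cv2.minEnclosingCircle(q),q.min(0),q.max(0))
# height map of divider tops
m2=(P[...,2]>.115)&(P[...,2]<.14)&(abs(P[...,0]-.44)<.25)&(abs(P[...,1]-.05)<.25)
np.save("pics/div.npy",P[m2]);print(m2.sum())
a=cv2.resize(f["color"][170:315,190:325],None,fx=4,fy=4,interpolation=2)
b=cv2.resize(g["color"][145:245,200:315],None,fx=4,fy=4,interpolation=2)
a=a[:,:,::-1];cv2.imwrite("pics/ca.png",a);cv2.imwrite("pics/cb.png",b[:,:,::-1])
E
```

```text
center [0.5534 0.0487 0.033 ] cloud [0.546 0.042 0.153]
ball [0.549 0.047 0.154] cloud [0.549 0.047 0.154]
bottle [0.4951 0.1136 0.13  ] cloud [0.495 0.109 0.166]
jar [ 0.5222 -0.0323  0.072 ] cloud [ 0.521 -0.032  0.108]
tin [0.6438 0.0664 0.085 ] cloud [0.639 0.064 0.12 ]
ledge [0.3728 0.0097 0.02  ] cloud [0.372 0.01  0.017]
d1 [0.5976 0.1758 0.128 ] cloud [0.598 0.176 0.126]
d2 [ 0.6323 -0.06    0.128 ] cloud [ 0.651 -0.066 -0.001]
d3 [0.4172 0.0299 0.128 ] cloud [0.417 0.03  0.128]
6441 ((0.5176741480827332, 0.0502336286008358), 0.18131732940673828) [ 0.33840707 -0.09653348] [0.6897102  0.20010819]
1077
```

View pics/ca.png

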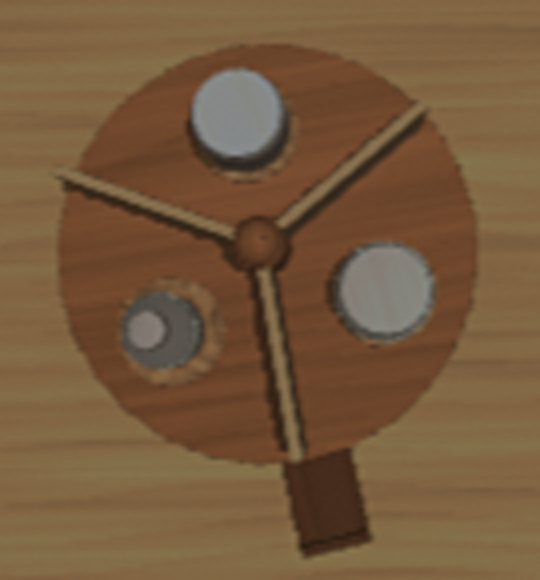

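View pics/cb.png

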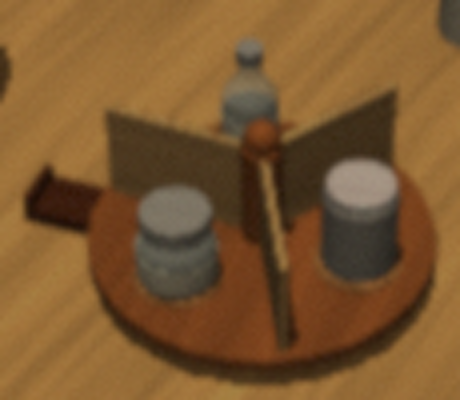

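The crops show the necked bottle at top (231,252). The jar is at (286,242), and the tin at (249,200) is grey, so it's the right one. The bottle is confirmed, so I'll fit the axis, divider angles and ledge direction.

```bash
cat >> h.py <<'E'
from scipy.optimize import least_squares
def fit(f,c=None,th0=None):
    """axis centre from turntable rim/ledge/dividers"""
    P=cloud(f);roi=np.hypot(P[...,0]-.55,P[...,1]-.045)<.24
    T=P[roi&(abs(P[...,2]-.128)<.006)][:,:2]       # divider tops
    r=np.hypot(*(T-[.55,.047]).T);T=T[(r>.03)&(r<.15)]
    a0=0 if th0 is None else th0
    def res(p,):
        d=T-p[:2];a=np.arctan2(d[:,1],d[:,0])-p[2]
        a=(a+np.pi/3)%(2*np.pi/3)-np.pi/3
        return np.where(abs(a)<1.2,np.hypot(*d.T)*np.sin(a),.1)
    best=None
    for s in np.linspace(0,2*np.pi/3,25)[:-1]:
        o=least_squares(res,[.55,.047,s],loss="soft_l1",f_scale=.003)
        if best is None or o.cost<best.cost:best=o
    return best.x[:2],np.rad2deg(best.x[2])%120,len(T)
E
python3 - <<'E'
from h import *
f=dict(np.load("pics/top0.npz"));P=cloud(f)
c,a,n=fit(f);print("div",c,a,n)
# rim: z~.033 points
m=(abs(P[...,2]-.033)<.004)&(np.hypot(P[...,0]-.55,P[...,1]-.047)<.165)
h=cv2.convexHull(P[m][:,:2].astype(np.float32))[:,0];o=least_squares(lambda p:np.hypot(*(h-p[:2]).T)-p[2],[.55,.047,.15],loss="soft_l1",f_scale=.002);print("rim",o.x)
for c in (c,o.x[:2]):
    r=np.hypot(P[...,0]-c[0],P[...,1]-c[1])
    L=P[(r>.158)&(r<.225)&(P[...,2]>.009)&(P[...,2]<.04)];print("ledge n",len(L),L.mean(0),L.min(0),L.max(0))
    rr=cv2.minAreaRect(L[:,:2].astype(np.float32));print(rr)
    for v in(L.mean(0)[:2],rr[0]):d=np.array(v)-c;print(np.rad2deg(np.arctan2(d[1],d[0])))
    hsv=f["color"].astype(int).sum(-1)
    for nm,zz,ctr in(("bottle",.165,(.495,.11)),("jar",.107,(.521,-.032)),("tin",.12,(.639,.064))):
        q=P[(abs(P[...,2]-zz)<.006)&(np.hypot(P[...,0]-ctr[0],P[...,1]-ctr[1])<.045)].mean(0)
        d=q[:2]-c;print(nm,q,np.hypot(*d),np.rad2deg(np.arctan2(d[1],d[0])))
E
```

```text
div [0.55255401 0.0536842 ] 68.99448932649389 568
rim [0.55265754 0.05192959 0.1488283 ]
ledge n 378 [0.37045713 0.01216749 0.01761344] [ 0.33840708 -0.0154725   0.01022107] [0.40539343 0.04081051 0.03288353]
((0.3712865114212036, 0.012562282383441925), (0.05861847102642059, 0.049932338297367096), 12.918362617492676)
-167.15652990807848
-167.21834974530756
bottle [0.49736862 0.11948848 0.16490244] 0.0858814895915073 129.98418579284123
jar [ 0.52125698 -0.03037465  0.10711798] 0.08969612464920992 -110.42144919530828
tin [0.63935815 0.06531577 0.11995829] 0.08757997008724089 7.632048951846343
ledge n 375 [0.37020432 0.01222152 0.01761945] [ 0.33840708 -0.0154725   0.01022107] [0.40297087 0.04081051 0.03288353]
((0.3710062801837921, 0.012119166553020477), (0.05831656605005264, 0.04987143725156784), 11.659832000732422)
-167.7219350618895
-167.6385752530283
bottle [0.49736862 0.11948848 0.16490244] 0.08729872446551809 129.29625023175095
jar [ 0.52125698 -0.03037465  0.10711798] 0.08809076673924274 -110.88275713040622
tin [0.63935815 0.06531577 0.11995829] 0.08772790672973917 8.776902574280829
```

The dividers are at -51, 69 and 189°, the bottle at 129.5° and the ledge at 192.6°, so the carousel needs about 63° anticlockwise. I'll push the divider at -51° from its empty clockwise face, away from the bottle, with the fingers shut. First I'll move above the contact point.

>>> drive_tool(series="0 0 0 0 0 -7.05 0; 0 0 0 0 0 -7.05 0; 14 -2.1 0 0 0 0 0; 30 -4.5 0 0 0 0 0; 30 -4.5 0 0 0 0 0; 30 -4.5 0 0 0 0 0; 30 -4.5 0 0 0 0 0; 30 -4.5 0 0 0 0 0; 30 -4.5 0 0 0 0 0; 30 -4.5 0 0 0 0 0; 30 -4.5 0 0 0 0 0; 30 -4.5 0 0 0 0 0; 30 -4.5 0 0 0 0 0; 30 -4.5 0 0 0 0 0; 30 -4.5 0 0 0 0 0; 30 -4.5 0 0 0 0 0; 30 -4.5 0 0 0 0 0; 30 -4.5 0 0 0 0 0; 30 -4.5 0 0 0 0 0; 30 -4.5 0 0 0 0 0")

```text
time_s: 1.77
eef_pos: [0.5794, -0.0839, 0.2308]
tcp_rot: [0.943, 0.334, -0.0, -0.0]
wrist_force: [0.1, -0.9, -0.8]
finger_gap: 0.001
gripper_force: 0.0
```

>>> drive_tool(series="30 -4.5 0 0 0 0 0; 15 -2.2 0 0 0 0 0; 0 0 0 0 0 0 0; 0 0 0 0 0 0 0")

```text
time_s: 2.1
eef_pos: [0.6094, -0.0514, 0.2305]
tcp_rot: [0.942, 0.335, -0.001, -0.0]
wrist_force: [-0.6, -0.5, -0.1]
finger_gap: 0.0
gripper_force: 0.0
```

```bash
python3 - <<'E'
from station import robot
from h import *
from scipy.spatial.transform import Rotation as R
s=robot.observe();M=R.from_quat(s["tcp_rot"]).as_matrix();print(s["eef_pos"],M.round(3),s["finger_gap"],s["wrist_force"])
print("to go mm (tool):",1e3*M.T@(np.array([.6035,-.0578,.098])-s["eef_pos"]))
E
```

```text
[ 0.60943913 -0.05135743  0.23051425] [[ 0.776  0.631 -0.002]
 [ 0.631 -0.776 -0.   ]
 [-0.002 -0.001 -1.   ]] 0.0004873660026085901 [-0.61494463 -0.47434792 -0.06895711]
to go mm (tool): [ -8.47176925   1.36581487 132.52611313]
```

>>> drive_tool(series="-9 1.5 0 0 0 0 0; 0 0 22 0 0 0 0; 0 0 22 0 0 0 0; 0 0 22 0 0 0 0; 0 0 22 0 0 0 0; 0 0 22 0 0 0 0; 0 0 15 0 0 0 0; 0 0 7 0 0 0 0; 0 0 0 0 0 0 0")

```text
time_s: 2.85
eef_pos: [0.6015, -0.0599, 0.098]
tcp_rot: [0.943, 0.333, -0.001, -0.0]
wrist_force: [0.1, -0.1, 0.2]
finger_gap: -0.003
gripper_force: 0.0
```

```bash
python3 - <<'E'
from station import robot
from h import *
s=robot.observe();print(s["eef_pos"],s["wrist_force"])
f=robot.grab_frame("scene");g=robot.grab_frame("top")
a=cv2.resize(f["color"][95:255,180:340],(400,400),interpolation=2);b=cv2.resize(g["color"][160:320,180:340],(400,400),interpolation=2)
cv2.imwrite("pics/p1.png",np.hstack([a,b])[:,:,::-1]);print(fit(g))
E
```

```text
[ 0.60146171 -0.05988615  0.09800064] [ 0.08197719 -0.07532202  0.19526978]
(array([0.57887877, 0.09313509]), np.float64(81.98623431197706), 465)
```

View pics/p1.png

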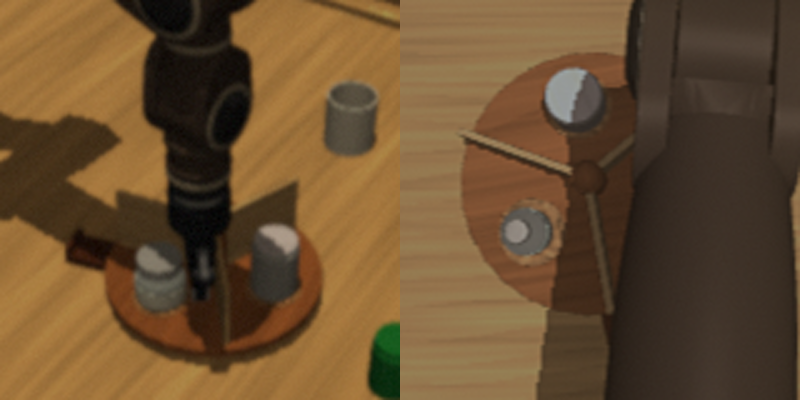

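The left panel shows the fingertip in the gap between the jar (160,275) and the divider (222,290), touching neither. Next I close the gap and push along the arc.

>>> drive_tool(series="5 0 0 0 0 0 0; 5 0 0 0 0 0 0; 4 0 0 0 0 0 0; 2 0 0 0 0 0 0; 2 0 0 0 0 0 0; 2.1 0.2 0 0 0 -1 0; 2.1 0.2 0 0 0 -1 0; 4.1 0.4 0 0 0 -2 0; 4.1 0.4 0 0 0 -2 0; 4.1 0.4 0 0 0 -2 0; 4.1 0.4 0 0 0 -2 0; 4.1 0.4 0 0 0 -2 0; 4.1 0.4 0 0 0 -2 0; 4.1 0.4 0 0 0 -2 0; 4.1 0.4 0 0 0 -2 0")

```text
time_s: 4.2
eef_pos: [0.645, -0.0224, 0.099]
tcp_rot: [0.878, 0.478, -0.0, -0.0]
wrist_force: [-1.4, -0.8, -0.6]
finger_gap: 0.002
gripper_force: 0.8
```

```bash
cat >> h.py <<'E'
C=np.array([.5526,.0528])
def state(s):
    from scipy.spatial.transform import Rotation as R
    M=R.from_quat(s["tcp_rot"]).as_matrix();x=M[:2,0];y=M[:2,1];d=s["eef_pos"][:2]-C
    print("yaw-90",np.rad2deg(np.arctan2(x[1],x[0]))-90,"t",d@x*1e3,"r",d@y*1e3,"z",s["eef_pos"][2],"F",s["wrist_force"].round(2))
def bottle(f,a):
    """angle/radius of bottle top near expected angle a (deg)"""
    P=cloud(f);e=C+.088*np.array([np.cos(np.deg2rad(a)),np.sin(np.deg2rad(a))])
    q=P[(abs(P[...,2]-.165)<.006)&(np.hypot(*(P[...,:2]-e).transpose(2,0,1))<.045)]
    d=q.mean(0)[:2]-C;print("bottle",len(q),np.hypot(*d),np.rad2deg(np.arctan2(d[1],d[0]))%360)
def divs(f):
    """divider angles with the axis fixed: median per angular cluster"""
    P=cloud(f);d=P[...,:2]-C;r=np.hypot(d[...,0],d[...,1])
    m=(abs(P[...,2]-.127)<.005)&(r>.05)&(r<.147)
    a=np.rad2deg(np.arctan2(d[...,1],d[...,0])[m])%360
    h=np.histogram(a,bins=72,range=(0,360))[0];print("divs",[(i*5,n,float(np.median(a[(a>i*5-5)&(a<i*5+10)]).round(1))) for i,n in enumerate(h) if n>25])
E
python3 - <<'E'
from station import robot
from h import *
state(robot.observe());g=robot.grab_frame("top");divs(g);bottle(g,145)
E
```

```text
yaw-90 -32.829065960880754 t -13.082201425071153 r 118.40162516761144 z 0.0989749263900572 F [-1.41 -0.78 -0.56]
divs [(85, np.int64(71), 89.7), (90, np.int64(51), 89.7)]
bottle 70 0.0869882326894734 149.751002267183
```

It turns smoothly at about 1.6 N. About 43° remain.

>>> drive_tool(series="2 0.2 0 0 0 -1 0; 4.1 0.4 0 0 0 -2 0; 4.1 0.4 0 0 0 -2 0; 4.1 0.4 0 0 0 -2 0; 4.1 0.4 0 0 0 -2 0; 4.1 0.4 0 0 0 -2 0; 4.1 0.4 0 0 0 -2 0; 4.1 0.4 0 0 0 -2 0; 4.1 0.4 0 0 0 -2 0; 4.1 0.4 0 0 0 -2 0; 4.1 0.4 0 0 0 -2 0; 4.1 0.4 0 0 0 -2 0; 4.1 0.4 0 0 0 -2 0; 4.1 0.4 0 0 0 -2 0; 4.1 0.4 0 0 0 -2 0; 4.1 0.4 0 0 0 -2 0; 4.1 0.4 0 0 0 -2 0; 4.1 0.4 0 0 0 -2 0; 2 0.2 0 0 0 -1 0; 0 0 0 0 0 0 0")

```text
time_s: 5.92
eef_pos: [0.672, 0.0455, 0.0992]
tcp_rot: [0.688, 0.726, 0.0, -0.0]
wrist_force: [1.2, 1.3, -0.3]
finger_gap: -0.001
gripper_force: 0.0
```

```bash
python3 - <<'E'
from station import robot
from h import *
state(robot.observe());g=robot.grab_frame("top");divs(g);bottle(g,187)
E
```

```text
yaw-90 3.055857598887073 t -13.623119179721375 r 118.87554576150191 z 0.09919206143152576 F [ 1.23  1.26 -0.33]
divs [(240, np.int64(34), 245.3), (245, np.int64(41), 245.3)]
bottle 0 nan nanh.py:36: RuntimeWarning: Mean of empty slice.
  d=q.mean(0)[:2]-C;print("bottle",len(q),np.hypot(*d),np.rad2deg(np.arctan2(d[1],d[0]))%360)
  ret = um.true_divide(
```

>>> drive_tool(series="2.1 0.2 0 0 0 -1 0; 2.1 0.2 0 0 0 -1 0; 2.1 0.2 0 0 0 -1 0; 2.1 0.2 0 0 0 -1 0; 2.1 0.2 0 0 0 -1 0; 1 0.1 0 0 0 -0.5 0; 1 0.1 0 0 0 -0.5 0; 1 0.1 0 0 0 -0.5 0; 1 0.1 0 0 0 -0.5 0; 0 0 0 0 0 0 0; 0 0 0 0 0 0 0; -2 0 0 0 0 0 0; -6 0 0 0 0 0 0; -8 0 0 0 0 0 0; 0 0 -20 0 0 0 0; 0 0 -30 0 0 0 0; 0 0 -30 0 0 0 0; 0 0 -30 0 0 0 0; 0 0 -20 0 0 0 0")

```text
time_s: 7.55
eef_pos: [0.6751, 0.043, 0.2327]
tcp_rot: [0.643, 0.766, 0.001, 0.001]
wrist_force: [-0.2, 0.2, 0.5]
finger_gap: 0.001
gripper_force: 0.0
```

>>> drive_tool(series="-30 0 0 0 0 0 0; -40 0 0 0 0 0 0; -40 0 0 0 0 0 0; -40 0 0 0 0 0 0; -40 0 0 0 0 0 0; -40 0 0 0 0 0 0; -40 0 0 0 0 0 0; -20 0 0 0 0 0 0; 0 0 0 0 0 0 0; 0 0 0 0 0 0 0")

```text
time_s: 8.38
eef_pos: [0.7247, -0.244, 0.2282]
tcp_rot: [0.644, 0.765, -0.0, -0.001]
wrist_force: [-0.0, 1.0, -0.7]
finger_gap: -0.004
gripper_force: 0.0
```

```bash
python3 - <<'E'
from station import robot
from h import *
state(robot.observe());g=robot.grab_frame("top");divs(g);bottle(g,192);print(fit(g))
b=cv2.resize(g["color"][160:320,180:360],None,fx=3.5,fy=3.5,interpolation=2);cv2.imwrite("pics/p2.png",b[:,:,::-1])
E
```

```text
yaw-90 9.836023801400557 t -321.8631739958607 r 118.83669980337453 z 0.22823980962759002 F [-0.04  1.   -0.68]
divs [(5, np.int64(30), 11.0), (10, np.int64(72), 11.0), (130, np.int64(103), 132.2), (180, np.int64(26), 183.9), (250, np.int64(97), 251.9)]
bottle 72 0.08807162119330675 192.47883528430359
(array([0.55006538, 0.05218964]), np.float64(11.694004735942316), 560)
```

View pics/p2.png

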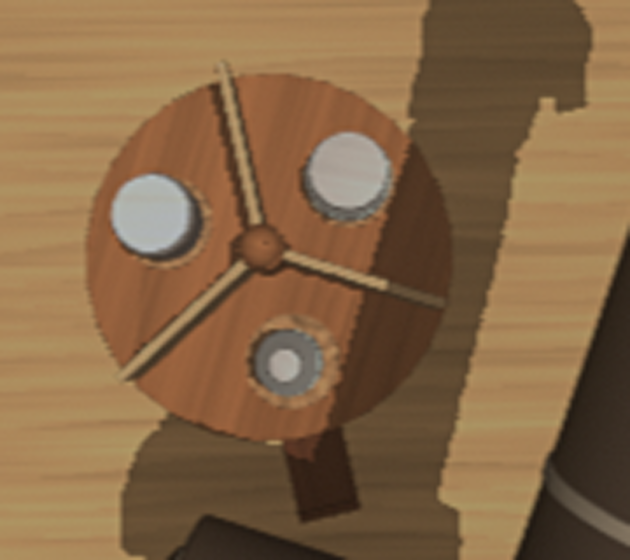

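The crop shows the bottle at (285,363) lined up with the ledge at (322,475). It measures 192.5° against the ledge's 192.6°. The riders are still on their coasters and the hand is clear.

```bash
python3 -c "
from station import robot
print(robot.sign_off())"
```

```text
the job is handed in; nothing more can be done
None
```

I turned the carousel about 63° anticlockwise with a gentle push (under 2 N where read) on one divider; the bottle now lines up with the ledge to within about 1°, the hand is clear, and the job is handed in.

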